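Sort four microtube boxes into two stacks

TASK

Stack the tube boxes for the day: on the middle of the blue plate cooler the green-lidded box with the yellow-lidded one squarely on top of it, and on the middle of the white freezer box the black-lidded box with the red-lidded one squarely on top of it. Keep the boxes upright throughout, so the tubes do not spill, and leave the two bottles and the timer alone.

Things in the scene. Friction and masses are not known exactly. Their poses are not given: they have to be found in the camera images.
- box_green: closed microtube storage box with a green lid and a frosted pale base, 84 (its x) x 58 (its y) x 34 mm high, about 0.12 kg; origin at the centre of the underside, z up; plain flat top and underside, nothing interlocks; grip it across its 58 mm width (along its y); starts flat on the worktop in a row with the others, its x roughly fore and aft
- box_yellow: closed microtube storage box with a yellow lid and a frosted pale base, 84 (its x) x 58 (its y) x 34 mm high, about 0.12 kg; origin at the centre of the underside, z up; plain flat top and underside, nothing interlocks; grip it across its 58 mm width (along its y); starts flat on the worktop in a row with the others, its x roughly fore and aft
- box_black: closed microtube storage box with a black lid and a frosted pale base, 84 (its x) x 58 (its y) x 34 mm high, about 0.12 kg; origin at the centre of the underside, z up; plain flat top and underside, nothing interlocks; grip it across its 58 mm width (along its y); starts flat on the worktop in a row with the others, its x roughly fore and aft
- box_red: closed microtube storage box with a red lid and a frosted pale base, 84 (its x) x 58 (its y) x 34 mm high, about 0.12 kg; origin at the centre of the underside, z up; plain flat top and underside, nothing interlocks; grip it across its 58 mm width (along its y); starts flat on the worktop in a row with the others, its x roughly fore and aft
- cooler: dark blue plastic plate cooler with a grid of small wells, 104 (its x) x 144 (its y) x 28 mm high, fixed to the worktop; origin at the centre of the underside, z up; flat top 28 mm above the origin; long side roughly fore and aft; at the left before the tall beige cyclers (x > 0.48, y > -0.13: keep clear) or at the right behind the boxes
- freezer_box: square white card freezer box with its grey lid on, 134 x 134 x 52 mm high, fixed to the worktop; origin at the centre of the underside, z up; flat top 52 mm above the origin; one pair of its sides is roughly fore and aft
- bottle_green_cap: bystander: small white bottle with a green cap, 36 mm across, 70 mm high; origin at the centre of its underside; leave it alone
- bottle_blue_band: bystander: white bottle with a blue band and a white cap, 52 mm across, 115 mm high; origin at the centre of its underside; leave it alone
- bench_timer: bystander: white bench timer, 66 x 66 x 18 mm; origin at the centre of its underside; leave it alone
Things that resemble listed ones, but are neither listed nor needed, are in the scene too. Several things have the shape of the cooler; the one meant has the colours described above.

How it is judged (in metres and radians):
At the end, for the whole second after the job is handed in: Green flat on the cooler and black flat on the freezer box, centres within 15 mm of the support's centre; yellow flat on green and red flat on black, centres within 12 mm, long sides parallel within 12 degrees; all upright and at rest (horizontal distance between box_green and cooler below 0.015 m and z of box_green in the frame of cooler between 0.024 and 0.032 m and horizontal distance between box_yellow and box_green below 0.012 m and z of box_yellow in the frame of box_green between 0.03 and 0.038 m and angle between the x axis of box_yellow and the x axis of box_green, either way round below 0.22 rad and angle between each of box_green, box_yellow, box_black, box_red's own z axis and vertical below 0.08 rad and linear speed of each of box_green, box_yellow, box_black, box_red below 0.01 m/s and angular speed of each of box_green, box_yellow, box_black, box_red below 0.1 rad/s and horizontal distance between box_black and freezer_box below 0.015 m and z of box_black in the frame of freezer_box between 0.048 and 0.056 m and horizontal distance between box_red and box_black below 0.012 m and z of box_red in the frame of box_black between 0.03 and 0.038 m and angle between the x axis of box_red and the x axis of box_black, either way round below 0.22 rad); the robot touches nothing.
It fails at once if a bystander (either bottle or the timer) is moved more than 25 mm or tipped over (distance of any of bottle_green_cap, bottle_blue_band, bench_timer from where it was at the start of the episode above 0.025 m or angle between any of bottle_green_cap, bottle_blue_band, bench_timer's own z axis and vertical above 0.4 rad).
It fails at once if a tube box is tilted more than about 35 degrees (angle between any of box_green, box_yellow, box_black, box_red's own z axis and vertical above 0.6 rad).
It also fails if it takes over 128 s, if anything falls off the work surface, if the arm or the gripper's body presses on something with over 40 N, if the wrist force passes 120 N, or if a joint passes its speed limit or range.

ROBOT

A 6-joint arm with a two-finger parallel gripper is mounted at the origin on a cart in front of the work surface, level with it; the furniture and walls round the work are solid. World frame = base frame: x ahead of the robot, y to its left, z up, the work surface at z = 0. Lengths are in mm, angles in rad, forces in N, time in s.
With the tool pointing down it reaches from about 400 to 925 mm from the base axis. Payload 12.5 kg.
Tool frame: the origin (TCP) lies midway between the tips of the shut fingers; the grasp point (between the pads) lies 19 mm behind it (env.pinch_z is the z of the grasp point in the tool frame, in mm); z points along the fingers, y is the line along which they close (so a half turn about z gives the same grasp; the last joint's range is limited). The gripper opens to 95 mm and grips with 3 to 60 N. Pads are 20 mm wide; open, the fingers measure 119 mm over their backs; the gripper's body (75 mm by 180 mm) begins 59 mm behind the grasp point.
Start: joints at [-1.25, 0.491, 1.559, -0, 1.092, -0.106], TCP at [258.75, -568.945, 184.561] pointing down, gripper open.
Joint ranges: [-3.1, 3.1], [-0.84, 2.19], [0.05, 2.79], [-1.13, 4.28], [0.06, 2.93], [-2.69, 2.69]. Speed limits (rad/s): [2.22, 2.22, 2.79, 3.14, 3.14, 3.14].

INTERFACE

Orientations are given as [roll, pitch, yaw] about the fixed x, y, z axes, in that order (R = Rz(yaw) Ry(pitch) Rx(roll)).
In Python, from cell import env, eyes gives the robot as it stands.
- The arm moves only by the shell command python3 -m inch 'ROWS'. ROWS is JSON, a list of rows, each a list of 3 entries, a list of its own where there are three numbers: the shift along the tool's x, y, z in units of 60 mm (1.0 is 60 mm), then the turn about the tool's z in units of 5 degrees (1.0 is 5 degrees), then the closure, from -1 (fully open) to 1 (shut). In form: [[[tx, ty, tz], turn, claw], ...]. A call has exactly 10 rows; each row shifts and turns the commanded pose from where the row before left it, along the tool's axes as they then stand; what a row does not reach is not made up. A row lasts 1/8 s, in which the tool goes at most 62.5 mm and 10.7 degrees, less where a joint would pass 70% of its speed; a pose out of reach is approached as far as the arm can. A call is refused whole if a number of a shift passes 1 or a number of a turn 1, either way. A call with a gripper value outside its range is refused whole. The fingers move at their own pace and stop on an object; the grip force is fixed at half the most. Time passes only in rows, so rows that do not move let the fingers close, or fill a call up. It gives the time, the measured TCP pose, the force, the opening and the grip force at its end, in the units of the state.
- env.state(): the state, without advancing time (a new reading comes with each control period).
- eyes.read_camera(name): name is "scene" or "top" or "wrist"; returns a dict with "pixels" (384x512x3 uint8, red, green, blue), "fx", "fy", "cx", "cy" (pixels), "distortion" ([k1, k2, p1, p2, k3] as OpenCV has them; the pictures are not rectified), "extrinsics" (4x4, takes a point from world to camera coordinates). Camera axes: x right, y down, z forward; pixel columns grow to the right and rows downward; lengths in mm; the calibration is good to about 2 mm. A picture is of the moment at which its call begins. There is no depth.
- env.job_done(): hands the job in; it is judged then, once.
Trained networks look in a picture, given as the dict that the camera call returned (one of the last four; its "shot" number tells which), for a name from the list of things; names that differ only in an ending like _2 or _b are one class to them, and where a whole thing is asked for, a point or a joint stands for the part that bears it (a point fixed in the world has none). Each returns a list of dicts, best first, with "score" (0 to 1); they miss things now and then, are a little off and sometimes report something else, mostly with a low value. They report only what shows in the picture. A call takes as long as a camera call. They do not tell look-alikes from the thing itself.
- eyes.boxes_of(name, picture): "centre" ([row, column] in pixels, amid what is visible of it).
- eyes.cut_out(name, picture): "mask" (384x512 bool, what is visible of it) and "centre" ([row, column] in pixels, amid what is visible of it).
- eyes.spot_point(name, picture): "centre" ([row, column] in pixels: a listed point, or the origin of a listed thing).
The state is a dict: "t": time; "joints": joint angles; "qvel": joint speeds; "tau": joint torques, N m; "eef_pos": TCP position; "tcp_rot": TCP orientation; "ft_force": force on the tool from outside, world axes, zero at the start; "moment": the same for the moment, N m; "opening": opening from 0.0 (shut) to 1.0 (fully open); "grip_force": force on a finger pad.
Only numpy, scipy, OpenCV 4.12 (cv2) and the standard library are available. Lean on these libraries where they do the work, as an engineer would, in place of code of your own. Each camera call takes 0.05 s, during which the arm holds its last target. There are 200 camera calls.

## Working session

There is one attempt and no reset: what is moved stays moved. The work goes in short steps, Python scripts to look and compute and a shell command to move; the robot and the scene stay as the last step left them, time stands still between calls to the robot, and variables do not carry over. Pictures are saved under pics/ and viewed, at most 14 in all, crops included, and the job is handed in when it is done.

```bash
ls; mkdir -p pics; python3 - <<'E'
from cell import env, eyes
import cv2
s=env.state(); print(s['t'],s['eef_pos'],s['tcp_rot'],s['opening'])
for n in ['scene','top']:
    p=eyes.read_camera(n); cv2.imwrite(f'pics/{n}0.png',p['pixels'][:,:,::-1])
    for o in ['box_green','box_yellow','box_black','box_red','cooler','freezer_box','bottle_green_cap','bottle_blue_band','bench_timer']:
        print(n,o,[(round(d['score'],2),[round(float(v)) for v in d['centre']]) for d in eyes.boxes_of(o,p)][:5])
E
```

```text
pics
0.0 [ 258.61939918 -568.65545065  183.92956351] [-3.14041739e+00 -1.22634732e-04  4.26717010e-01] 0.9980134456987688
scene box_green [(0.56, [187, 299])]
scene box_yellow []
scene box_black [(0.56, [215, 226])]
scene box_red []
scene cooler [(0.9, [160, 350])]
scene freezer_box [(0.69, [233, 186])]
scene bottle_green_cap []
scene bottle_blue_band []
scene bench_timer [(0.62, [259, 145])]
top box_green [(0.6, [222, 301])]
top box_yellow [(0.61, [223, 245])]
top box_black [(0.8, [226, 208])]
top box_red [(0.49, [220, 269])]
top cooler [(0.9, [181, 287]), (0.75, [210, 380])]
top freezer_box []
top bottle_green_cap [(0.6, [198, 256])]
top bottle_blue_band [(0.61, [168, 322])]
top bench_timer [(0.54, [231, 122])]
```

View pics/scene0.png

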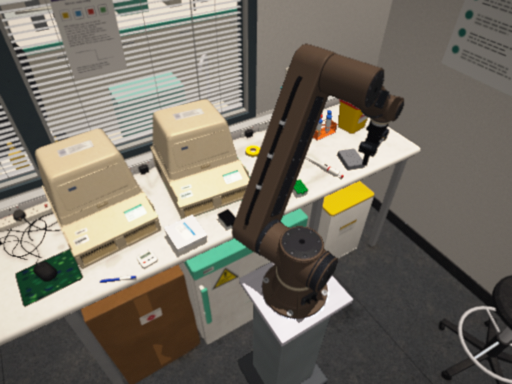

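View pics/top0.png

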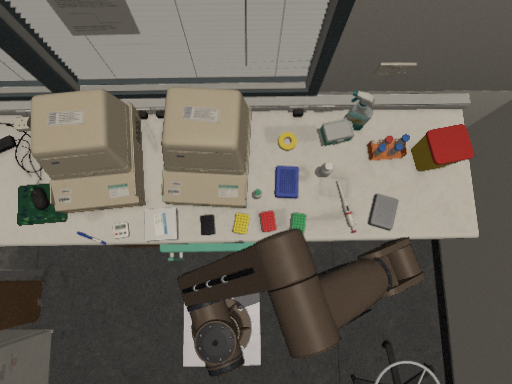

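The scene view shows the row from the left: freezer box (row 235, col 186), black box (218, 226), green (187, 300). In the top view the row runs freezer (223, 161), black (226, 208), yellow (223, 241), red (221, 268), green (222, 299). There are two cooler-shaped things: dark blue at (181, 287) and grey at (212, 383). The blue one fits the description. I'll confirm it in a crop from the wrist camera.

```bash
cat > h.py <<'E'
from cell import env, eyes
import numpy as np, cv2
def K(p): return np.array([[p['fx'],0,p['cx']],[0,p['fy'],p['cy']],[0,0,1.]])
def ray(p,rc):
    uv=np.array([[[rc[1],rc[0]]]],float)
    u=cv2.undistortPoints(uv,K(p),np.array(p['distortion'],float))[0,0]
    E=np.array(p['extrinsics']); R=E[:3,:3]; o=-R.T@E[:3,3]
    return o,R.T@np.array([u[0],u[1],1.])
def at(p,rc,z):
    o,d=ray(p,rc); return o+d*(z-o[2])/d[2]
def proj(p,X):
    E=np.array(p['extrinsics']); r,_=cv2.Rodrigues(E[:3,:3])
    return cv2.projectPoints(np.array(X,float).reshape(-1,1,3),r,E[:3,3].copy(),K(p),np.array(p['distortion'],float))[0][:,0]
E
python3 - <<'E'
from h import *
p=eyes.read_camera('top')
o,_=ray(p,(0,0)); print('cam',o,p['fx'])
for n,rc,z in [('green',(222,299),34),('red',(221,268),34),('yellow',(223,241),34),('black',(226,208),34),('cooler',(181,287),28),('frz',(223,161),52),('bgc',(194,257),60),('bbb',(168,326),100),('timer',(231,122),18)]:
    print(n,at(p,rc,z).round())
w=eyes.read_camera('wrist'); o,d=ray(w,(192,256)); print('wrist',o,d,w['fx']); s=env.state()
from scipy.spatial.transform import Rotation as R
Rt=R.from_euler('xyz',s['tcp_rot']).as_matrix()
print('in tool',Rt.T@(o-s['eef_pos']),Rt.T@d, Rt)
E
```

```text
cam [ 271.78818514 -121.90206256 1553.75341244] 357.83548677117614
green [ 431. -332.   34.]
red [ 438. -200.   34.]
yellow [432. -85.  34.]
black [422.  56.  34.]
cooler [ 613. -288.   28.]
frz [436. 251.  52.]
bgc [ 551. -155.   60.]
bbb [ 650. -446.  100.]
timer [408. 426.  18.]
wrist [ 321.25997855 -539.98254906  384.94140936] [-0.22401766 -0.09299429 -0.97017858] 338.41721156360734
in tool [  68.88570319   -0.4657805  -200.38872304] [-0.24240729 -0.00817124  0.97018053] [[ 9.10287749e-01  4.13976103e-01  2.62098523e-05]
 [ 4.13976104e-01 -9.10287745e-01 -8.41527747e-05]
 [-1.09787304e-05  8.74534924e-05 -9.99999996e-01]]
```

```bash
python3 -m inch '[[[0,0,-0.4],1,-1],[[0,0,-0.4],1,-1],[[0,0,-0.4],1,-1],[[0,0,-0.4],0.9,-1],[[0,0,-0.4],1,-1],[[0.5,-0.8,0],0,-1],[[0.5,-0.8,0],0,-1],[[0.5,-0.8,0],0,-1],[[0.5,-0.8,0],0,-1],[[0.5,-0.8,0],0,-1]]'
python3 -m inch '[[[0.1,-0.8,0],0,-1],[[0,-0.8,0],0,-1],[[0,-0.4,0],0,-1],[[0,0,0],0,-1],[[0,0,0],0,-1],[[0,0,0],0,-1],[[0,0,0],0,-1],[[0,0,0],0,-1],[[0,0,0],0,-1],[[0,0,0],0,-1]]'
python3 - <<'E'
from h import *
p=eyes.read_camera('wrist'); cv2.imwrite('pics/w1.png',p['pixels'][:,:,::-1])
s=env.state(); print(s['t'],s['eef_pos'],s['tcp_rot'])
for o in ['box_green','box_yellow','box_black','box_red','cooler','freezer_box']:
    print(o,[(round(d['score'],2),[round(float(v)) for v in d['centre']]) for d in eyes.cut_out(o,p)][:5])
E
```

```text
t: 2.35
eef_pos: [409.6, -327.4, 304.7]
tcp_rot: [3.141, -0.0, -0.001]
ft_force: [0.2, -1.2, 0.1]
opening: 1.001
grip_force: 0.0
t: 3.6
eef_pos: [415.0, -209.1, 304.5]
tcp_rot: [3.142, 0.0, -0.001]
ft_force: [0.1, 0.4, 0.3]
opening: 0.999
grip_force: 0.0
3.65 [ 415.03253912 -209.07805614  304.5295879 ] [ 3.14150598e+00 -1.66339928e-05 -8.39909042e-04]
box_green [(0.83, [147, 349])]
box_yellow [(0.73, [145, 175])]
box_black [(0.94, [148, 76])]
box_red [(0.9, [141, 253])]
cooler [(0.64, [32, 318])]
freezer_box [(0.67, [174, 3])]
```

View pics/w1.png

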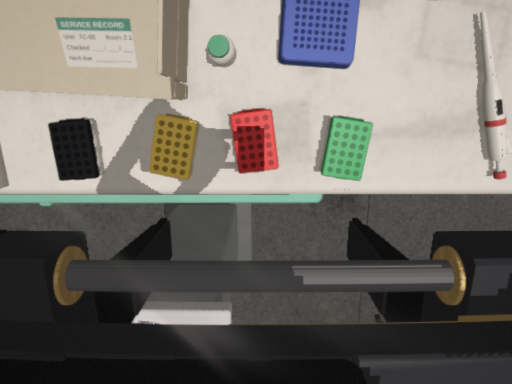

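The wrist view shows black (148, 76), yellow (145, 175), red (141, 253) and green (147, 349). The blue cooler is cut off at the top, at (32, 318), and the green-capped bottle is at (48, 220). I'll take a second view further forward and right, then one over the freezer box.

```bash
cat > fit.py <<'E'
from h import *
from scipy.optimize import minimize
import pickle
DIM={'box':(84,58,34),'cooler':(104,144,28),'freezer':(134,134,52)}
def corners(q,dim):
    x,y,a,z=q; c,s=np.cos(a),np.sin(a); l,w,h=dim
    return [(x+c*i*l/2-s*j*w/2,y+s*i*l/2+c*j*w/2,z+k) for i in(-1,1) for j in(-1,1) for k in(0,h)]
def sil(p,q,dim):
    m=np.zeros((384,512),np.uint8)
    P=proj(p,corners(q,dim)).astype(np.float32)
    h=cv2.convexHull(P)
    cv2.fillConvexPoly(m,np.round(h*256).astype(np.int32),255,cv2.LINE_AA,8); return m/255.
def fit(views,q0,dim,freez=True):
    """views: list of (pic, mask); returns [x,y,yaw,z of underside], mean IoU"""
    def L(v):
        q=list(v) if freez else list(v)+[q0[3]]
        t=0
        for p,m in views:
            s=sil(p,q,dim); t+=1-np.minimum(s,m).sum()/np.maximum(s,m).sum()
        return t/len(views)
    v0=np.array(q0 if freez else q0[:3],float)
    st=np.array([12,12,.15,10])[:len(v0)]
    sx=np.vstack([v0]+[v0+np.eye(len(v0))[i]*st for i in range(len(v0))])
    r=minimize(L,v0,method='Nelder-Mead',options=dict(initial_simplex=sx,maxiter=400,xatol=.02,fatol=1e-5))
    r=minimize(L,r.x,method='Nelder-Mead',options=dict(initial_simplex=r.x+(sx-v0)*.3,maxiter=400,xatol=.02,fatol=1e-5))
    return r.x,1-r.fun
def best(name,p,near):
    """mask of name whose centre is nearest to the projection of the point near"""
    c=proj(p,[near])[0]
    D=[d for d in eyes.cut_out(name,p) if d['score']>.2]
    D=[d for d in D if np.hypot(d['centre'][1]-c[0],d['centre'][0]-c[1])<60]
    return D[0]['mask'].astype(float) if D else None
E
cat > snap.py <<'E'
from fit import *
import sys
G={'box_green':(431,-332,34),'box_red':(438,-200,34),'box_yellow':(432,-85,34),'box_black':(422,56,34),'cooler':(613,-288,28),'freezer_box':(436,251,52)}
p=eyes.read_camera('wrist'); cv2.imwrite(f'pics/{sys.argv[1]}.png',p['pixels'][:,:,::-1])
M={n:best(n,p,g) for n,g in G.items()}
print({n:(None if m is None else (int(m.sum()),bool(m[0].any() or m[:,0].any() or m[:,-1].any()))) for n,m in M.items()})
pickle.dump((dict(p),M),open(sys.argv[1]+'.pkl','wb'))
E
python3 snap.py A
python3 -m inch '[[[0.4,0.5,0],0,-1],[[0.4,0.5,0],0,-1],[[0.4,0.5,0],0,-1],[[0,0,0],0,-1],[[0,0,0],0,-1],[[0,0,0],0,-1],[[0,0,0],0,-1],[[0,0,0],0,-1],[[0,0,0],0,-1],[[0,0,0],0,-1]]' && python3 snap.py B
python3 -m inch '[[[-0.6,-0.5,0],0,-1],[[-0.6,-0.8,0],0,-1],[[-0.1,-0.9,0],0,-1],[[0,-0.9,0],0,-1],[[0,-0.9,0],0,-1],[[0,-0.9,0],0,-1],[[0,0,0],0,-1],[[0,0,0],0,-1],[[0,0,0],0,-1],[[0,0,0],0,-1]]' && python3 snap.py C
python3 - <<'E'
import cv2,numpy as np
a=cv2.imread('pics/B.png');c=cv2.imread('pics/C.png')
cv2.imwrite('pics/BC.png',np.hstack([a[:300,100:500],c[:300,:400]]))
E
```

```text
{'box_green': (2766, False), 'box_red': (2535, False), 'box_yellow': (2735, False), 'box_black': (2768, False), 'cooler': (5200, True), 'freezer_box': None}
t: 5.55
eef_pos: [486.9, -299.1, 304.6]
tcp_rot: [3.142, -0.0, -0.001]
ft_force: [-0.0, -0.3, -0.6]
opening: 1.0
grip_force: 0.0
{'box_green': (2351, False), 'box_red': (2470, False), 'box_yellow': (2596, False), 'box_black': (2637, True), 'cooler': (8017, False), 'freezer_box': None}
t: 7.15
eef_pos: [409.3, -6.0, 304.4]
tcp_rot: [3.141, 0.0, -0.003]
ft_force: [-0.5, -0.0, -0.5]
opening: 1.002
grip_force: 0.0
{'box_green': (2897, True), 'box_red': (2879, False), 'box_yellow': (2677, False), 'box_black': (2579, False), 'cooler': (5092, True), 'freezer_box': (10348, False)}
```

View pics/BC.png

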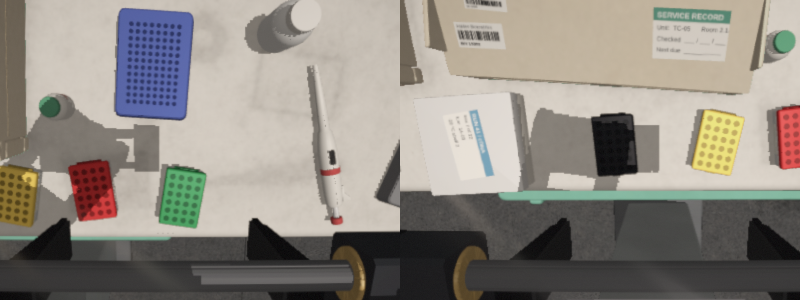

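The left crop (B) shows the blue welled cooler at (64, 155) and all of the right part of the row. The right crop (C) shows the white and grey freezer box at (145, 72), then black (144, 214) and yellow (141, 318). Next I'll fit poses and heights from the three views.

```bash
cat > run.py <<'E'
from fit import *
V=[pickle.load(open(f+'.pkl','rb')) for f in 'ABC']
G={'box_green':(431,-332,'AB'),'box_red':(438,-200,'ABC'),'box_yellow':(432,-85,'ABC'),'box_black':(422,56,'AC'),'cooler':(613,-288,'B'),'freezer_box':(436,251,'C')}
for n,(x,y,u) in G.items():
    vs=[(p,M[n]) for (p,M),f in zip(V,'ABC') if f in u]
    dim=DIM[n.split('_')[0]]
    q,i=fit(vs,[x,y,0,0],dim,True); q2,i2=fit(vs,[x,y,0,0],dim,False)
    print(n,'free z',q.round(2),round(i,3),'| z=0',q2.round(2),round(i2,3))
E
python3 run.py
python3 - <<'E'
import cv2
i=cv2.imread('pics/B.png')[:130,180:320]; cv2.imwrite('pics/crop.png',cv2.resize(i,None,fx=4,fy=4))
E
```

```text
box_green free z [ 4.2699e+02 -3.3272e+02 -1.4000e-01 -6.6800e+00] 0.928 | z=0 [ 4.2859e+02 -3.3170e+02 -1.4000e-01] 0.918
box_red free z [ 4.3794e+02 -2.0238e+02  1.2000e-01 -4.0200e+00] 0.918 | z=0 [ 4.3867e+02 -2.0188e+02  1.1000e-01] 0.913
box_yellow free z [ 4.3032e+02 -8.6420e+01 -2.0000e-01 -3.7600e+00] 0.922 | z=0 [ 4.3092e+02 -8.7200e+01 -2.0000e-01] 0.915
box_black free z [ 4.2726e+02  5.9020e+01  5.0000e-02 -7.3800e+00] 0.911 | z=0 [4.2788e+02 5.7130e+01 5.0000e-02] 0.898
cooler free z [ 614.69 -290.4     1.51  -27.78] 0.967 | z=0 [ 609.05 -290.85    1.52] 0.894
freezer_box free z [ 4.2920e+02  2.6224e+02  4.0000e-02 -1.5710e+01] 0.972 | z=0 [4.3043e+02 2.5249e+02 2.0000e-02] 0.935
```

View pics/crop.png

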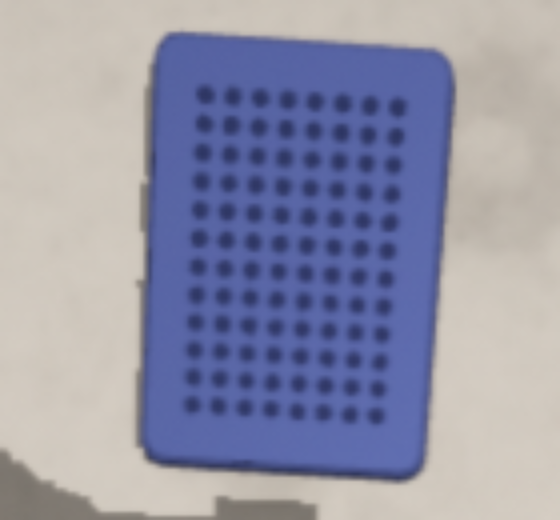

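The wells and dark blue colour confirm that this is the cooler meant, not the grey look-alike. From these views, height and size trade off against each other in the fit, so I'll add views with a baseline and let the footprint scale float.

```bash
python3 -m inch '[[[0,-0.8,0],0,-1],[[0,-0.8,0],0,-1],[[0,-0.8,0],0,-1],[[0,-0.8,0],0,-1],[[0,0,0],0,-1],[[0,0,0],0,-1],[[0,0,0],0,-1],[[0,0,0],0,-1],[[0,0,0],0,-1],[[0,0,0],0,-1]]' && python3 snap.py D
python3 -m inch '[[[0,0.9,0],0,-1],[[0,0.9,0],0,-1],[[0,0.9,0],0,-1],[[0,0.9,0],0,-1],[[0,0.9,0],0,-1],[[0,0.9,0],0,-1],[[0,0.9,0],0,-1],[[0.5,0.8,0],0,-1],[[0.5,0.8,0],0,-1],[[0.5,0,0],0,-1]]' 
python3 -m inch '[[[0.8,0,0],0,-1],[[0.2,0,0],0,-1],[[0,0,0],0,-1],[[0,0,0],0,-1],[[0,0,0],0,-1],[[0,0,0],0,-1],[[0,0,0],0,-1],[[0,0,0],0,-1],[[0,0,0],0,-1],[[0,0,0],0,-1]]'&& python3 snap.py E
cat > run2.py <<'E'
from fit import *
V={f:pickle.load(open(f+'.pkl','rb')) for f in 'ABCDE'}
G={'box_green':(431,-332,0),'box_red':(438,-200,0),'box_yellow':(432,-85,0),'box_black':(422,56,0),'cooler':(613,-288,1.52-np.pi/2),'freezer_box':(436,251,0)}
def ok(m):
    return m is not None and not (m[:2].any() or m[:,:2].any() or m[:,-2:].any())
for n,(x,y,a) in G.items():
    dim=DIM[n.split('_')[0]]; u=[f for f in V if ok(V[f][1][n])]
    vs=[(V[f][0],V[f][1][n]) for f in u]
    def L(v):
        t=0
        for p,m in vs:
            s=sil(p,[v[0],v[1],v[2],v[3]],(dim[0]+v[4],dim[1]+v[4],dim[2])); t+=1-np.minimum(s,m).sum()/np.maximum(s,m).sum()
        return t/len(vs)
    v=np.array([x,y,a,0,0.]); 
    for k in (1,.4,.2):
        r=minimize(L,v,method='Nelder-Mead',options=dict(initial_simplex=np.vstack([v,v+k*np.diag([12,12,.15,10,-6])]),maxiter=600,xatol=.02,fatol=1e-5)); v=r.x
    print(n,u,v.round(2),round(1-r.fun,3))
E
python3 run2.py
```

```text
t: 8.75
eef_pos: [409.4, 186.7, 304.5]
tcp_rot: [3.142, -0.0, -0.001]
ft_force: [0.4, 1.0, 0.2]
opening: 1.0
grip_force: 0.0
{'box_green': None, 'box_red': (733, True), 'box_yellow': (2898, False), 'box_black': (2704, False), 'cooler': None, 'freezer_box': (9920, False)}
t: 10.35
eef_pos: [499.5, -290.1, 303.7]
tcp_rot: [-3.142, 0.001, -0.004]
ft_force: [0.1, 0.4, 0.1]
opening: 1.001
grip_force: 0.0
t: 11.6
eef_pos: [559.0, -287.2, 304.5]
tcp_rot: [3.142, 0.0, -0.001]
ft_force: [0.2, -0.7, 0.4]
opening: 1.002
grip_force: 0.0
{'box_green': (1877, False), 'box_red': (2146, False), 'box_yellow': (1201, False), 'box_black': (729, False), 'cooler': (7111, False), 'freezer_box': None}
box_green ['A', 'B', 'E'] [ 4.2831e+02 -3.3102e+02 -1.5000e-01  2.9700e+00 -3.9700e+00] 0.906
box_red ['A', 'B', 'C', 'E'] [ 4.3811e+02 -2.0240e+02  1.3000e-01  1.0600e+00 -3.8900e+00] 0.938
box_yellow ['A', 'B', 'C', 'D', 'E'] [ 4.3039e+02 -8.6860e+01 -2.0000e-01  1.1900e+00 -3.9000e+00] 0.859
box_black ['A', 'C', 'D', 'E'] [ 4.2716e+02  5.6970e+01  6.0000e-02  1.0700e+00 -4.4000e+00] 0.773
cooler ['B', 'E'] [ 612.15 -290.53    1.51   -3.07   -6.86] 0.973
freezer_box ['C', 'D'] [ 4.3084e+02  2.5343e+02  5.0000e-02 -1.9000e-01 -3.5300e+00] 0.972
```

Heights agree with the text: the undersides are within about 3 mm of 0, and the masks run about 4 mm small. Poses:

| Thing | x, y (mm) | Yaw (rad) |
|---|---|---|
| Green | 428, -331 | -0.15 |
| Red | 438, -202 | 0.13 |
| Yellow | 430, -87 | -0.20 |
| Black | 427, 57 | 0.055 |
| Cooler | 612, -290.5 | -0.06 |
| Freezer box | 431, 253 | 0.05 |

I'll start with green and also check how high the cycler front stands.

```bash
cat > go.py <<'E'
import sys; from h import *
x,y,z,a=map(float,sys.argv[1:5]); s=env.state(); P=s['eef_pos']; c=s['tcp_rot'][2]
d=np.array([x,y,z])-P; t=np.array([np.cos(c)*d[0]+np.sin(c)*d[1], np.sin(c)*d[0]-np.cos(c)*d[1], -d[2]])
print('t',round(s['t'],1),'at',P.round(1),round(c,3),'shift units',(t/60).round(3),'then turn',round(-np.degrees((a-c+np.pi)%(2*np.pi)-np.pi)/5,2),'open',round(s['opening'],3),'grip',round(s['grip_force'],1),'q6',round(s['joints'][5],2))
E
python3 go.py 428.3 -331 150 -0.15
python3 - <<'E'
from fit import *
C=pickle.load(open('C.pkl','rb'))[0];D=pickle.load(open('D.pkl','rb'))[0]
g=lambda p:cv2.cvtColor(p['pixels'],cv2.COLOR_RGB2GRAY)
T=g(C)[5:65,245:335]; r=cv2.matchTemplate(g(D),T,cv2.TM_CCOEFF_NORMED); _,v,_,l=cv2.minMaxLoc(r); print(v,l)
a=(35,290);b=(l[1]+30,l[0]+45)
o1,d1=ray(C,a);o2,d2=ray(D,b)
k=np.linalg.lstsq(np.c_[d1,-d2],o2-o1,rcond=None)[0]; print(o1+k[0]*d1,o2+k[1]*d2)
E
```

```text
t 11.9 at [ 559.  -287.2  304.5] -0.001 shift units [-2.178  0.732  2.575] then turn 1.71 open 0.998 grip 0.0 q6 0.99
0.7713619470596313 (422, 8)
[553.57564383 -38.79280766 119.72017025] [553.99480762 -38.79210192 119.80244521]
```

The cycler front deck is about 120 mm high, so the wrist camera clears it.

```bash
python3 -m inch '[[[-0.545,0.183,0.5],0,-1],[[-0.545,0.183,0.5],0,-1],[[-0.545,0.183,0.5],0,-1],[[-0.545,0.183,0.5],0,-1],[[0,0,0.5],0.86,-1],[[0,0,0],0.86,-1],[[0,0,0],0,-1],[[0,0,0],0,-1],[[0,0,0],0,-1],[[0,0,0],0,-1]]' && python3 go.py 428.3 -331 6 -0.15
```

```text
t: 13.2
eef_pos: [428.3, -331.0, 154.8]
tcp_rot: [3.141, -0.0, -0.15]
ft_force: [0.3, -0.5, -0.2]
opening: 0.999
grip_force: 0.0
t 13.2 at [ 428.3 -331.   154.8] -0.15 shift units [ 1.000e-03 -0.000e+00  2.479e+00] then turn -0.0 open 0.999 grip 0.0 q6 0.94
```

```bash
python3 -m inch '[[[0,0,0.5],0,-1],[[0,0,0.5],0,-1],[[0,0,0.5],0,-1],[[0,0,0.5],0,-1],[[0,0,0.28],0,-1],[[0,0,0.2],0,-1],[[0,0,0],0,-1],[[0,0,0],0,-1],[[0,0,0],0,1],[[0,0,0],0,1]]' && python3 -m inch '[[[0,0,0],0,1],[[0,0,0],0,1],[[0,0,0],0,1],[[0,0,0],0,1],[[0,0,0],0,1],[[0,0,0],0,1],[[0,0,-0.3],0,1],[[0,0,-0.5],0,1],[[0,0,-0.5],0,1],[[0,0,-0.5],0,1]]' && python3 go.py 612.3 -290.5 112 -0.06
```

```text
t: 14.45
eef_pos: [428.3, -331.2, 6.2]
tcp_rot: [3.141, -0.001, -0.151]
ft_force: [-0.1, -0.4, -0.7]
opening: 0.84
grip_force: 0.0
t: 15.7
eef_pos: [428.0, -330.9, 114.7]
tcp_rot: [3.142, 0.0, -0.151]
ft_force: [0.9, 0.2, -0.3]
opening: 0.004
grip_force: 0.0
t 15.7 at [ 428.  -330.9  114.7] -0.151 shift units [ 2.935 -1.128  0.045] then turn -1.04 open 0.004 grip 0.0 q6 0.94
```

The gripper closed on nothing, so I'll look.

```bash
python3 - <<'E'
from h import *
p=eyes.read_camera('wrist'); q=eyes.read_camera('top')
t=q['pixels'][150:262,130:400]
cv2.imwrite('pics/m1.png',np.vstack([p['pixels'],cv2.resize(t,(512,212),interpolation=cv2.INTER_CUBIC)])[:,:,::-1])
E
```

```text
(no output)
```

View pics/m1.png

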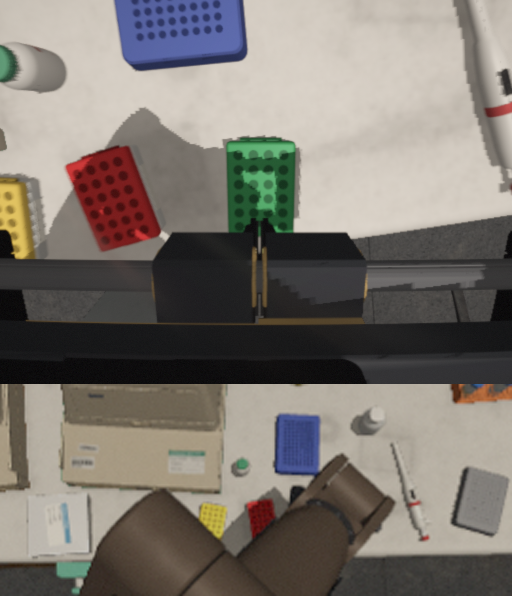

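The green box still stands upright on the table at about (187, 261), ahead of the fingers. It slid out forwards. I'll back up and measure it again.

```bash
python3 -m inch '[[[-0.1,0,-0.9],0,-1],[[-0.1,0,-0.9],0,-1],[[0,0,-0.9],0,-1],[[0,0,0],0,-1],[[0,0,0],0,-1],[[0,0,0],0,-1],[[0,0,0],0,-1],[[0,0,0],0,-1],[[0,0,0],0,-1],[[0,0,0],0,-1]]' && python3 snap.py F && python3 - <<'E'
from fit import *
p,M=pickle.load(open('F.pkl','rb'))
q,i=fit([(p,M['box_green'])],[430,-331,-.15,0],(80,54,34),False);print('green now',q,i)
for n,q in [('box_red',[438,-202.4,.13,0]),('box_yellow',[430.4,-86.9,-.2,0]),('box_green',[428.3,-331,-.15,0])]:
    if M[n] is not None: print(n,fit([(p,M[n])],q,(80,54,34),False))
s=env.state(); print(s['eef_pos'],s['tcp_rot'])
# TCP in image, wrist calib check
print(proj(p,[s['eef_pos']]))
# previous: view A,B single fits
for f in 'ABE':
    p,M=pickle.load(open(f+'.pkl','rb')); q,i=fit([(p,M['box_green'])],[430,-331,-.15,0],(80,54,34),False);print(f,q.round(2),round(i,3))
E
```

```text
t: 17.05
eef_pos: [416.3, -329.2, 275.7]
tcp_rot: [3.142, -0.0, -0.151]
ft_force: [-0.3, 0.3, -0.1]
opening: 0.977
grip_force: 0.0
{'box_green': (2868, False), 'box_red': (3069, False), 'box_yellow': (3064, False), 'box_black': (1164, True), 'cooler': (5896, True), 'freezer_box': None}
green now [ 4.27553742e+02 -3.31354442e+02 -1.49881277e-01] 0.9408661157205299
box_red (array([ 4.39000706e+02, -2.01967212e+02,  1.34588019e-01]), np.float64(0.942246293823989))
box_yellow (array([ 4.29885806e+02, -8.61783291e+01, -1.97042153e-01]), np.float64(0.9554604978803981))
box_green (array([ 4.27512389e+02, -3.31539134e+02, -1.50914808e-01]), np.float64(0.9407117969070942))
[ 416.28093438 -329.18864806  275.75804712] [ 3.14149582e+00 -9.20444070e-05 -1.50925515e-01]
[[260.16843621 220.80234199]]
A [ 4.2823e+02 -3.3178e+02 -1.6000e-01] 0.939
B [ 4.2739e+02 -3.3126e+02 -1.5000e-01] 0.97
E [ 4.2879e+02 -3.3136e+02 -1.5000e-01] 0.81
```

The box never moved, so the fingers either weren't shut yet or slid off it. This time I'll descend, close and check the grip before lifting.

```bash
python3 go.py 428 -331.4 6 -0.15; python3 -m inch '[[[0.1,0,0.9],0,-1],[[0.1,0,0.9],0,-1],[[0,0,0.9],0,-1],[[0,0,0.9],0,-1],[[0,0,0.5],0,-1],[[0,0,0.3],0,-1],[[0,0,0.1],0,-1],[[0,0,0],0,1],[[0,0,0],0,1],[[0,0,0],0,1]]' && python3 -m inch '[[[0,0,0],0,1],[[0,0,0],0,1],[[0,0,0],0,1],[[0,0,0],0,1],[[0,0,0],0,1],[[0,0,0],0,1],[[0,0,0],0,1],[[0,0,0],0,1],[[0,0,0],0,1],[[0,0,0],0,1]]'; python3 go.py 428 -331.4 6 -0.15
```

```text
t 17.4 at [ 416.3 -329.2  275.8] -0.151 shift units [0.199 0.007 4.496] then turn -0.01 open 0.997 grip 0.0 q6 0.93
t: 18.65
eef_pos: [428.4, -331.3, 6.5]
tcp_rot: [3.141, -0.001, -0.151]
ft_force: [-0.3, -0.5, 0.5]
opening: 0.743
grip_force: 0.0
t: 19.9
eef_pos: [428.1, -331.0, 5.7]
tcp_rot: [3.142, -0.0, -0.151]
ft_force: [0.4, 0.5, -0.2]
opening: 0.003
grip_force: 0.0
t 19.9 at [ 428.1 -331.     5.7] -0.151 shift units [-0.001  0.007 -0.004] then turn -0.01 open 0.003 grip 0.0 q6 0.94
```

```bash
python3 - <<'E'
from h import *
p=eyes.read_camera('wrist'); q=eyes.read_camera('scene')
t=q['pixels'][120:240,180:400]
cv2.imwrite('pics/m2.png',np.vstack([p['pixels'][:320],cv2.resize(t,(512,279),interpolation=cv2.INTER_CUBIC)])[:,:,::-1])
E
```

```text
(no output)
```

View pics/m2.png

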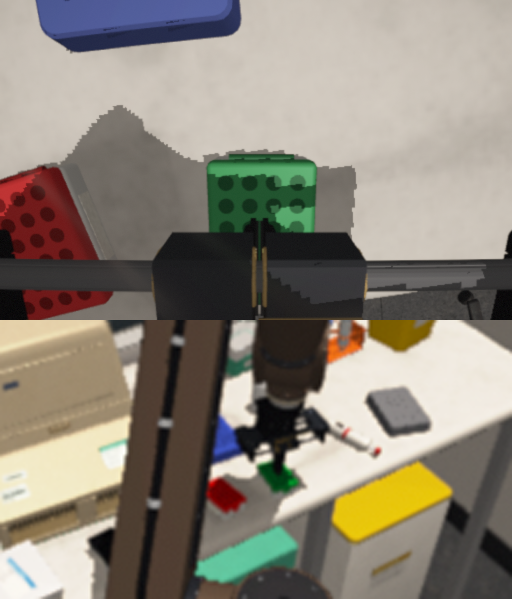

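```bash
python3 - <<'E'
from fit import *
s=env.state(); P=s['eef_pos']; print(P,s['tcp_rot'],s['joints'],s['ft_force'])
out=[]
for n in ('scene','wrist'):
    p=eyes.read_camera(n); k=5 if n=='scene' else 2
    c=proj(p,[P])[0]; x0,y0=int(c[0])-(40 if k==5 else 100),int(c[1])-(55 if k==5 else 150)
    w,h=(80,110) if k==5 else (200,275)
    im=cv2.resize(p['pixels'][y0:y0+h,x0:x0+w],None,fx=k,fy=k,interpolation=cv2.INTER_CUBIC)[:,:,::-1].copy()
    f=lambda q:tuple(int(v) for v in ((np.array(q)-(x0,y0)+.5)*k).round())
    cv2.circle(im,f(c),4,(255,0,255),-1)
    cv2.circle(im,f(proj(p,[P+[0,0,35]])[0]),4,(255,255,0),-1)
    for pt in proj(p,corners([428,-331.4,-.15,0],(84,58,34))): cv2.circle(im,f(pt),3,(0,255,255),-1)
    out.append(im[:550,:400])
cv2.imwrite('pics/m3.png',np.hstack(out))
E
```

```text
[ 428.1484223  -331.04241012    5.75196975] [ 3.14147902e+00 -6.47782298e-05 -1.50895804e-01] [-7.80220282e-01  6.24773717e-01  1.92390808e+00 -9.61770496e-05
  5.92791611e-01  9.41551617e-01] [ 0.14798214 -0.21037707 -0.04445769]
```

View pics/m3.png

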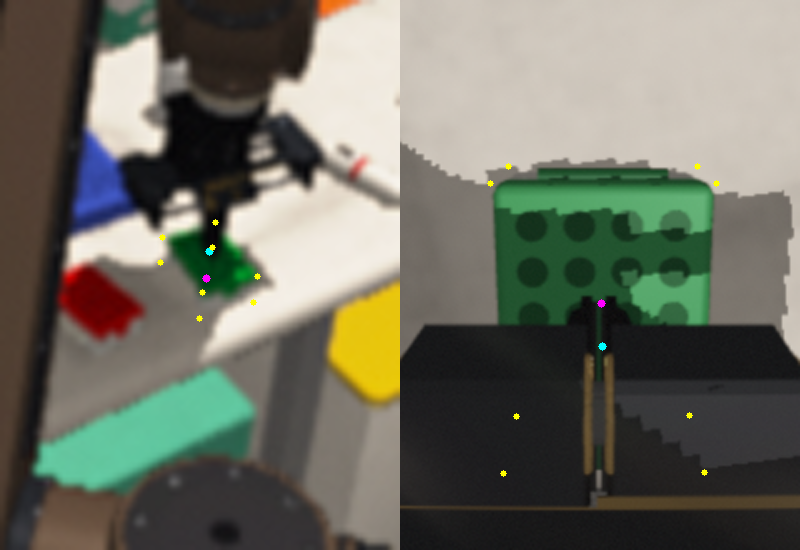

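In the scene view the tips end near the z = 41 mark, although the state says 6. The wrist view shows the lid about 4% too small, as if it were further off. The reported height may be offset, so I'll do a touch test with shut fingers on bare table to the right of green.

```bash
python3 -m inch '[[[0,0,-0.8],0,1],[[0,0,-0.4],0,1],[[0.2,0.6,0],0,1],[[0.2,0.6,0],0,1],[[0.2,0.6,0],0,1],[[0,0,0.8],0,1],[[0,0,0.4],0,1],[[0,0,0],0,1],[[0,0,0],0,1],[[0,0,0],0,1]]' && python3 -m inch '[[[0,0,0.05],0,1],[[0,0,0],0,1],[[0,0,0.05],0,1],[[0,0,0],0,1],[[0,0,0],0,1],[[0,0,0],0,1],[[0,0,0],0,1],[[0,0,0],0,1],[[0,0,0],0,1],[[0,0,0],0,1]]'
python3 - <<'E'
from fit import *
P=env.state()['eef_pos']; p=eyes.read_camera('scene')
c=proj(p,[P])[0]; x0,y0=int(c[0])-35,int(c[1])-40
k=8; im=cv2.resize(p['pixels'][y0:y0+65,x0:x0+70],None,fx=k,fy=k,interpolation=cv2.INTER_CUBIC)[:,:,::-1].copy()
for z,col in ((0,(255,0,255)),(20,(0,255,255)),(40,(255,255,0))):
    q=proj(p,[P+[0,0,z]])[0]; cv2.circle(im,tuple(int(v) for v in (q-(x0,y0)+.5)*k),3,col,-1)
cv2.imwrite('pics/m4.png',im)
E
```

```text
t: 21.35
eef_pos: [448.0, -443.7, 7.1]
tcp_rot: [3.14, -0.002, -0.151]
ft_force: [-0.5, -0.1, -0.2]
opening: 0.004
grip_force: 0.0
t: 22.6
eef_pos: [447.5, -443.2, -0.2]
tcp_rot: [3.142, -0.0, -0.151]
ft_force: [0.2, 0.9, 0.9]
opening: 0.002
grip_force: 0.0
```

View pics/m4.png

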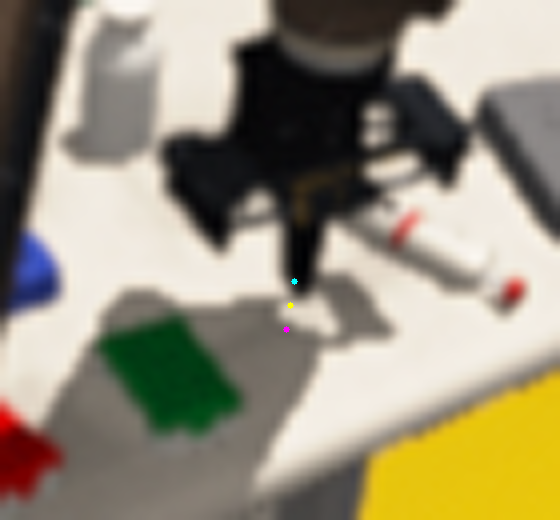

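The tips hover about 30 mm above the table while the state reads z ≈ 0, so the height reading really is offset. I'll probe down gently to contact.

```bash
for i in 1; do python3 -m inch '[[[0,0,0.05],0,1],[[0,0,0.05],0,1],[[0,0,0.05],0,1],[[0,0,0.05],0,1],[[0,0,0.05],0,1],[[0,0,0],0,1],[[0,0,0],0,1],[[0,0,0],0,1],[[0,0,0],0,1],[[0,0,0],0,1]]'; done
```

```text
t: 23.9
eef_pos: [447.5, -443.2, -15.2]
tcp_rot: [3.141, -0.0, -0.151]
ft_force: [0.6, 1.0, 0.2]
opening: 0.006
grip_force: 0.0
```

```bash
python3 -m inch '[[[0,0,0.03],0,1],[[0,0,0],0,1],[[0,0,0.03],0,1],[[0,0,0],0,1],[[0,0,0.03],0,1],[[0,0,0],0,1],[[0,0,0],0,1],[[0,0,0],0,1],[[0,0,0],0,1],[[0,0,0],0,1]]'
```

```text
t: 25.15
eef_pos: [447.5, -443.2, -20.6]
tcp_rot: [3.141, -0.0, -0.151]
ft_force: [0.0, -0.6, -0.1]
opening: 0.007
grip_force: 0.0
```

```bash
python3 -m inch '[[[0,0,0.03],0,1],[[0,0,0],0,1],[[0,0,0.03],0,1],[[0,0,0],0,1],[[0,0,0.03],0,1],[[0,0,0],0,1],[[0,0,0],0,1],[[0,0,0],0,1],[[0,0,0],0,1],[[0,0,0],0,1]]'
```

```text
t: 26.4
eef_pos: [447.5, -443.2, -26.0]
tcp_rot: [3.141, -0.0, -0.151]
ft_force: [-0.9, -0.3, -1.3]
opening: -0.002
grip_force: 0.0
```

```bash
python3 -m inch '[[[0,0,0.03],0,1],[[0,0,0],0,1],[[0,0,0.03],0,1],[[0,0,0],0,1],[[0,0,0.03],0,1],[[0,0,0],0,1],[[0,0,0],0,1],[[0,0,0],0,1],[[0,0,0],0,1],[[0,0,0],0,1]]'
```

```text
t: 27.65
eef_pos: [447.6, -443.2, -29.8]
tcp_rot: [3.141, -0.001, -0.151]
ft_force: [-4.2, 4.1, 17.7]
opening: 0.003
grip_force: 9.0
```

The tips touch at a state reading of z ≈ -29.5. The wrist parallax agrees with true heights, so the tool is effectively 29.5 mm shorter than stated, and I'll command z_true - 29.5. Now I'll return to green and descend to state z = -24.

```bash
python3 -m inch '[[[0,0,-0.5],0,-1],[[0,0,-0.9],0,-1],[[0,0,-0.9],0,-1],[[-0.04,-0.6,0],0,-1],[[-0.04,-0.6,0],0,-1],[[-0.04,-0.6,0],0,-1],[[0,0,0],0,-1],[[0,0,0],0,-1],[[0,0,0],0,-1],[[0,0,0],0,-1]]'; python3 go.py 428 -331.4 -24 -0.15
```

```text
t: 28.9
eef_pos: [456.5, -336.0, 106.4]
tcp_rot: [3.142, 0.0, -0.152]
ft_force: [-0.7, 0.5, 0.3]
opening: 0.979
grip_force: 0.0
t 28.9 at [ 456.5 -336.   106.4] -0.152 shift units [-0.481 -0.004  2.173] then turn -0.02 open 0.979 grip 0.0 q6 0.97
```

```bash
python3 -m inch '[[[-0.48,0,0],0,-1],[[0,0,0.5],0,-1],[[0,0,0.5],0,-1],[[0,0,0.5],0,-1],[[0,0,0.4],0,-1],[[0,0,0.2],0,-1],[[0,0,0.07],0,-1],[[0,0,0],0,1],[[0,0,0],0,1],[[0,0,0],0,1]]' && python3 -m inch '[[[0,0,0],0,1],[[0,0,0],0,1],[[0,0,0],0,1],[[0,0,0],0,1],[[0,0,0],0,1],[[0,0,0],0,1],[[0,0,0],0,1],[[0,0,0],0,1],[[0,0,0],0,1],[[0,0,0],0,1]]'; python3 go.py 612.3 -290.5 75 -0.06
```

```text
t: 30.15
eef_pos: [428.4, -331.2, -23.1]
tcp_rot: [3.141, -0.001, -0.151]
ft_force: [0.5, 0.2, -0.5]
opening: 0.739
grip_force: 0.0
t: 31.4
eef_pos: [428.3, -331.2, -23.4]
tcp_rot: [3.141, -0.0, -0.151]
ft_force: [-0.7, 0.1, 6.0]
opening: 0.609
grip_force: 30.0
t 31.4 at [ 428.3 -331.2  -23.4] -0.151 shift units [ 2.93  -1.131 -1.639] then turn -1.04 open 0.609 grip 30.0 q6 0.94
```

```bash
python3 -m inch '[[[0,0,-0.3],0,1],[[0,0,-0.7],0,1],[[0,0,-0.64],0,1],[[0.586,-0.226,0],0,1],[[0.586,-0.226,0],0,1],[[0.586,-0.226,0],0,1],[[0.586,-0.226,0],0,1],[[0.586,-0.226,0],0,1],[[0,0,0],-0.52,1],[[0,0,0],-0.52,1]]' && python3 -m inch '[[[0,0,0.4],0,1],[[0,0,0.3],0,1],[[0,0,0.2],0,1],[[0,0,0],0,1],[[0,0,0],0,1],[[0,0,0],0,1],[[0,0,0],0,1],[[0,0,0],0,1],[[0,0,0],0,1],[[0,0,0],0,1]]'; python3 go.py 612.3 -290.5 5 -0.06
```

```text
t: 32.65
eef_pos: [612.2, -289.8, 73.9]
tcp_rot: [-3.141, 0.001, -0.058]
ft_force: [1.0, -0.3, -0.4]
opening: 0.61
grip_force: 30.0
t: 33.9
eef_pos: [612.1, -290.4, 20.8]
tcp_rot: [3.142, -0.0, -0.06]
ft_force: [-0.2, -0.2, -0.4]
opening: 0.607
grip_force: 30.0
t 33.9 at [ 612.1 -290.4   20.8] -0.06 shift units [0.003 0.001 0.263] then turn -0.0 open 0.607 grip 30.0 q6 1.09
```

```bash
python3 -m inch '[[[0,0,0.13],0,1],[[0,0,0.08],0,1],[[0,0,0.05],0,1],[[0,0,0],0,1],[[0,0,0],0,1],[[0,0,0],0,-1],[[0,0,0],0,-1],[[0,0,0],0,-1],[[0,0,0],0,-1],[[0,0,0],0,-1]]' && python3 -m inch '[[[0,0,-0.4],0,-1],[[0,0,-0.8],0,-1],[[0,0,-0.9],0,-1],[[-0.6,0,-0.6],0,-1],[[-0.6,0,-0.6],0,-1],[[0,0,0],0,-1],[[0,0,0],0,-1],[[0,0,0],0,-1],[[0,0,0],0,-1],[[0,0,0],0,-1]]'; cat > chk.py <<'E'
from fit import *
import sys
# usage: chk.py name x y yaw z [name x y yaw z ...]
p=eyes.read_camera('wrist'); a=sys.argv[1:]
for i in range(0,len(a),5):
    n=a[i]; g=[float(v) for v in a[i+1:i+5]]; d=DIM[n.split('_')[0]]; m=best(n,p,(g[0],g[1],g[3]+d[2]))
    if m is None: print(n,'none'); continue
    q,r=fit([(p,m)],g,(d[0]-4,d[1]-4,d[2]),False); print(n,q.round(2),round(r,3))
E
python3 chk.py box_green 612 -290.5 -.06 28 cooler 612 -290.5 1.51 0 box_yellow 430 -86.5 -.2 0; python3 go.py 430.2 -86.6 100 -0.2
```

```text
t: 35.15
eef_pos: [612.2, -290.4, 5.2]
tcp_rot: [3.141, -0.0, -0.06]
ft_force: [0.1, 0.1, -0.5]
opening: 0.994
grip_force: 0.0
t: 36.4
eef_pos: [540.4, -286.0, 202.4]
tcp_rot: [-3.141, 0.001, -0.06]
ft_force: [0.0, -0.2, -0.2]
opening: 0.999
grip_force: 0.0
box_green [ 6.1186e+02 -2.8992e+02 -6.0000e-02] 0.95
cooler [ 611.85 -290.04    1.5 ] 0.536
box_yellow [443.61 -83.2   -0.79] 0.313
t 36.6 at [ 540.3 -286.   203. ] -0.06 shift units [-2.032 -3.208  1.717] then turn 1.6 open 0.998 grip 0.0 q6 1.04
```

Green sits on the cooler's middle: the fit gives (611.9, -289.9) against (612, -290.3). Next is yellow.

```bash
python3 -m inch '[[[-0.508,-0.802,0],0,-1],[[-0.508,-0.802,0],0,-1],[[-0.508,-0.802,0],0,-1],[[-0.508,-0.802,0],0,-1],[[0,0,0.8],0.8,-1],[[0,0,0.8],0.8,-1],[[0,0,0],0,-1],[[0,0,0],0,-1],[[0,0,0],0,-1],[[0,0,0],0,-1]]'; python3 chk.py box_yellow 430 -86.5 -.2 0; python3 go.py 430.2 -86.6 -24 -0.2
```

```text
t: 37.85
eef_pos: [430.6, -86.9, 108.2]
tcp_rot: [3.141, -0.002, -0.199]
ft_force: [0.2, 0.6, -0.5]
opening: 0.999
grip_force: 0.0
box_yellow [ 4.3064e+02 -8.7080e+01 -1.9000e-01] 0.956
t 38.0 at [430.4 -86.7 107.8] -0.2 shift units [-4.000e-03 -2.000e-03  2.196e+00] then turn 0.0 open 1.0 grip 0.0 q6 1.42
```

```bash
python3 -m inch '[[[0,0,0.5],0,-1],[[0,0,0.5],0,-1],[[0,0,0.5],0,-1],[[0,0,0.4],0,-1],[[0,0,0.2],0,-1],[[0,0,0.096],0,-1],[[0,0,0],0,1],[[0,0,0],0,1],[[0,0,0],0,1],[[0,0,0],0,1]]' && python3 -m inch '[[[0,0,0],0,1],[[0,0,0],0,1],[[0,0,0],0,1],[[0,0,0],0,1],[[0,0,0],0,1],[[0,0,-0.3],0,1],[[0,0,-0.8],0,1],[[0,0,-0.8],0,1],[[0,0,-0.4],0,1],[[0,0,0],0,1]]'; python3 go.py 612 -290.2 114 -0.06
```

```text
t: 39.2
eef_pos: [430.3, -86.7, -24.3]
tcp_rot: [3.141, -0.001, -0.2]
ft_force: [-0.0, 0.1, 1.2]
opening: 0.638
grip_force: 0.0
t: 40.45
eef_pos: [430.7, -86.8, 114.6]
tcp_rot: [3.141, -0.003, -0.2]
ft_force: [0.3, -0.5, -0.9]
opening: 0.611
grip_force: 30.0
t 40.5 at [430.7 -86.8 114.6] -0.2 shift units [3.634 2.724 0.011] then turn -1.6 open 0.611 grip 30.0 q6 1.42
```

```bash
python3 -m inch '[[[0.18,0.9,0],0,1],[[0.18,0.9,0],0,1],[[0.818,0.231,0],0,1],[[0.818,0.231,0],0,1],[[0.818,0.231,0],0,1],[[0.818,0.231,0],0,1],[[0,0,0],-0.8,1],[[0,0,0],-0.8,1],[[0,0,0.4],0,1],[[0,0,0.3],0,1]]' && python3 -m inch '[[[0,0,0],0,1],[[0,0,0],0,1],[[0,0,0],0,1],[[0,0,0],0,1],[[0,0,0],0,1],[[0,0,0],0,1],[[0,0,0],0,1],[[0,0,0],0,1],[[0,0,0],0,1],[[0,0,0],0,1]]'; python3 go.py 612 -290.2 38.8 -0.06
```

```text
t: 41.7
eef_pos: [610.5, -289.6, 68.5]
tcp_rot: [-3.14, 0.003, -0.06]
ft_force: [-0.1, 0.4, -1.4]
opening: 0.61
grip_force: 30.0
t: 42.95
eef_pos: [611.3, -290.1, 71.4]
tcp_rot: [3.142, -0.0, -0.06]
ft_force: [-0.1, 0.6, -1.1]
opening: 0.608
grip_force: 30.0
t 43.0 at [ 611.3 -290.1   71.4] -0.06 shift units [0.012 0.002 0.543] then turn -0.0 open 0.608 grip 30.0 q6 1.09
```

```bash
python3 -m inch '[[[0.01,0,0.3],0,1],[[0,0,0.15],0,1],[[0,0,0.06],0,1],[[0,0,0.04],0,1],[[0,0,0],0,1],[[0,0,0],0,1],[[0,0,0],0,-1],[[0,0,0],0,-1],[[0,0,0],0,-1],[[0,0,0],0,-1]]' && python3 -m inch '[[[0,0,0],0,-1],[[0,0,-0.3],0,-1],[[0,0,-0.8],0,-1],[[0,0,-0.9],0,-1],[[-0.6,0,-0.6],0,-1],[[-0.6,0,-0.6],0,-1],[[0,0,0],0,-1],[[0,0,0],0,-1],[[0,0,0],0,-1],[[0,0,0],0,-1]]';python3 chk.py box_yellow 612 -290.5 -.06 62; python3 go.py 427.3 57 110 0.055
```

```text
t: 44.2
eef_pos: [611.9, -290.1, 38.5]
tcp_rot: [3.141, -0.0, -0.06]
ft_force: [0.4, 0.8, -0.5]
opening: 0.965
grip_force: 0.0
t: 45.45
eef_pos: [540.3, -285.6, 229.4]
tcp_rot: [-3.141, 0.001, -0.06]
ft_force: [0.1, -0.0, -0.1]
opening: 1.002
grip_force: 0.0
box_yellow [ 6.1237e+02 -2.8960e+02 -6.0000e-02] 0.96
t 45.5 at [ 540.2 -285.6  229.6] -0.06 shift units [-2.22  -5.588  1.994] then turn -1.32 open 0.998 grip 0.0 q6 1.04
```

Yellow is seated squarely on green. Next is black.

```bash
python3 -m inch '[[[-0.74,-0.5,0],0,-1],[[-0.74,-0.5,0],0,-1],[[-0.74,-0.5,0],0,-1],[[0,-0.82,0],0,-1],[[0,-0.82,0],0,-1],[[0,-0.82,0],0,-1],[[0,-0.82,0],0,-1],[[0,-0.82,0],0,-1],[[0,0,0.99],-0.66,-1],[[0,0,0.99],-0.66,-1]]'; python3 -m inch '[[[0,0,0],0,-1],[[0,0,0],0,-1],[[0,0,0],0,-1],[[0,0,0],0,-1],[[0,0,0],0,-1],[[0,0,0],0,-1],[[0,0,0],0,-1],[[0,0,0],0,-1],[[0,0,0],0,-1],[[0,0,0],0,-1]]'; python3 chk.py box_black 427.3 57 .055 0; python3 go.py 427.3 57 -24 0.055
```

```text
t: 46.8
eef_pos: [427.6, 58.5, 110.5]
tcp_rot: [3.141, -0.002, 0.059]
ft_force: [1.3, 0.1, -0.7]
opening: 1.001
grip_force: 0.0
t: 48.05
eef_pos: [427.2, 57.6, 111.5]
tcp_rot: [3.142, 0.0, 0.055]
ft_force: [-0.4, -0.3, -0.8]
opening: 1.004
grip_force: 0.0
box_black none
t 48.1 at [427.2  57.6 111.5] 0.055 shift units [0.    0.011 2.259] then turn 0.0 open 0.999 grip 0.0 q6 1.5
```

```bash
python3 -m inch '[[[0,0,0.5],0,-1],[[0,0,0.5],0,-1],[[0,0,0.5],0,-1],[[0,0,0.4],0,-1],[[0,0,0.2],0,-1],[[0,0,0.15],0,-1],[[0,0,0],0,1],[[0,0,0],0,1],[[0,0,0],0,1],[[0,0,0],0,1]]' && python3 -m inch '[[[0,0,0],0,1],[[0,0,0],0,1],[[0,0,0],0,1],[[0,0,0],0,1],[[0,0,0],0,1],[[0,0,-0.3],0,1],[[0,0,-0.8],0,1],[[0,0,-0.8],0,1],[[0,0,-0.3],0,1],[[0,0,0],0,1]]'; python3 go.py 430.8 253.4 90 0.05
```

```text
t: 49.4
eef_pos: [427.5, 57.6, -23.1]
tcp_rot: [3.141, -0.001, 0.055]
ft_force: [-0.2, 0.1, 0.6]
opening: 0.636
grip_force: 0.1
t: 50.65
eef_pos: [427.7, 57.7, 109.5]
tcp_rot: [3.141, -0.003, 0.055]
ft_force: [0.5, -0.6, -2.0]
opening: 0.609
grip_force: 30.0
t 50.6 at [427.7  57.7 109.5] 0.055 shift units [ 0.231 -3.255  0.325] then turn 0.06 open 0.609 grip 30.0 q6 1.5
```

```bash
python3 -m inch '[[[0.058,-0.814,0],0,1],[[0.058,-0.814,0],0,1],[[0.058,-0.814,0],0,1],[[0.058,-0.814,0],0,1],[[0,0,0.3],0,1],[[0,0,0.3],0,1],[[0,0,0],0,1],[[0,0,0],0,1],[[0,0,0],0,1],[[0,0,0],0,1]]' ; python3 go.py 430.8 253.4 29.2 0.05
```

```text
t: 51.9
eef_pos: [430.6, 253.4, 73.0]
tcp_rot: [-3.141, -0.001, 0.055]
ft_force: [-0.1, -0.1, -0.3]
opening: 0.614
grip_force: 30.0
t 51.9 at [430.6 253.4  73. ] 0.055 shift units [0.003 0.001 0.729] then turn 0.05 open 0.614 grip 30.0 q6 1.92
```

```bash
python3 -m inch '[[[0,0,0.35],0,1],[[0,0,0.25],0,1],[[0,0,0.09],0,1],[[0,0,0.04],0,1],[[0,0,0],0,1],[[0,0,0],0,1],[[0,0,0],0,-1],[[0,0,0],0,-1],[[0,0,0],0,-1],[[0,0,0],0,-1]]' && python3 -m inch '[[[0,0,0],0,-1],[[0,0,-0.3],0,-1],[[0,0,-0.8],0,-1],[[0,0,-0.9],0,-1],[[-0.2,0.4,-0.8],0,-1],[[0,0.4,-0.8],0,-1],[[0,0,0],0,-1],[[0,0,0],0,-1],[[0,0,0],0,-1],[[0,0,0],0,-1]]';python3 - <<'E'
from fit import *
p=eyes.read_camera('wrist'); im=p['pixels'][:,:,::-1].copy()
for n,q,d in (('box_black',[430.8,253.4,.055,52],(80,54,34)),('freezer_box',[430.8,253.4,.05,0],(130,130,52))):
    m=best(n,p,(q[0],q[1],q[3]+d[2]))
    if m is None: print(n,'none')
    else:
        if n=='freezer_box': m=np.maximum(m,best('box_black',p,(430,253,86)) if best('box_black',p,(430,253,86)) is not None else 0)
        v,i=fit([(p,m)],q,d,False); print(n,v.round(2),round(i,3))
    for a in proj(p,corners(q,d)): cv2.circle(im,tuple(int(t) for t in a),2,(255,0,255),-1)
cv2.imwrite('pics/k1.png',im)
E
python3 go.py 438.2 -202.2 110 0.13
```

```text
t: 53.15
eef_pos: [430.4, 253.5, 28.7]
tcp_rot: [3.141, -0.0, 0.055]
ft_force: [0.0, 0.1, 0.2]
opening: 0.967
grip_force: 0.0
t: 54.4
eef_pos: [420.8, 205.1, 243.7]
tcp_rot: [3.141, 0.002, 0.056]
ft_force: [0.2, -0.7, -0.6]
opening: 0.996
grip_force: 0.0
box_black [4.3081e+02 2.5435e+02 6.0000e-02] 0.958
freezer_box [4.3107e+02 2.5335e+02 5.0000e-02] 0.965
t 54.6 at [421.  205.  244.5] 0.055 shift units [-0.088  6.792  2.242] then turn -0.86 open 0.999 grip 0.0 q6 1.83
```

View pics/k1.png

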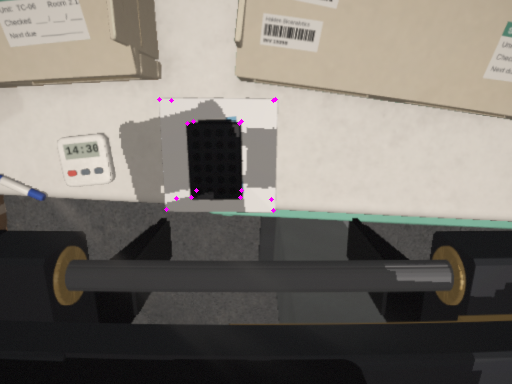

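The black box (160, 215) lies centred on the freezer box, between columns 160 and 277, and the projected corners line up. Next is red.

```bash
python3 -m inch '[[[0,0.85,0],0,-1],[[0,0.85,0],0,-1],[[0,0.85,0],0,-1],[[0,0.85,0],0,-1],[[0,0.85,0],0,-1],[[0,0.85,0],0,-1],[[0,0.85,0],0,-1],[[-0.088,0.842,0],0,-1],[[0,0,0.9],-0.43,-1],[[0,0,0.9],-0.43,-1]]'; python3 -m inch '[[[0,0,0.4],0,-1],[[0,0,0],0,-1],[[0,0,0],0,-1],[[0,0,0],0,-1],[[0,0,0],0,-1],[[0,0,0],0,-1],[[0,0,0],0,-1],[[0,0,0],0,-1],[[0,0,0],0,-1],[[0,0,0],0,-1]]'; python3 chk.py box_red 438.5 -202.2 .13 0; python3 go.py 438.5 -202.2 -24 0.13
```

```text
t: 55.9
eef_pos: [438.2, -203.2, 135.7]
tcp_rot: [3.14, -0.001, 0.13]
ft_force: [0.5, 0.7, -0.1]
opening: 1.0
grip_force: 0.0
t: 57.15
eef_pos: [438.2, -202.3, 112.8]
tcp_rot: [3.142, 0.0, 0.13]
ft_force: [-0.2, -0.6, 0.3]
opening: 0.995
grip_force: 0.0
box_red [ 4.3774e+02 -2.0207e+02  1.3000e-01] 0.943
t 57.2 at [ 438.2 -202.3  112.7] 0.13 shift units [ 5.000e-03 -1.000e-03  2.279e+00] then turn 0.0 open 1.002 grip 0.0 q6 0.87
```

```bash
python3 -m inch '[[[0,0,0.5],0,-1],[[0,0,0.5],0,-1],[[0,0,0.5],0,-1],[[0,0,0.4],0,-1],[[0,0,0.2],0,-1],[[0,0,0.17],0,-1],[[0,0,0],0,1],[[0,0,0],0,1],[[0,0,0],0,1],[[0,0,0],0,1]]' && python3 -m inch '[[[0,0,0],0,1],[[0,0,0],0,1],[[0,0,0],0,1],[[0,0,0],0,1],[[0,0,0],0,1],[[0,0,-0.3],0,1],[[0,0,-0.8],0,1],[[0,0,-0.9],0,1],[[0,0,-0.6],0,1],[[0,0,0],0,1]]'; python3 go.py 430.7 254 130 0.055
```

```text
t: 58.5
eef_pos: [438.4, -202.4, -23.1]
tcp_rot: [3.141, -0.001, 0.13]
ft_force: [-0.9, -0.0, 0.2]
opening: 0.636
grip_force: 0.0
t: 59.75
eef_pos: [439.1, -202.8, 134.8]
tcp_rot: [3.138, -0.004, 0.13]
ft_force: [-0.8, 0.7, -2.0]
opening: 0.604
grip_force: 30.0
t 59.8 at [ 439.1 -202.8  134.8] 0.13 shift units [ 0.85  -7.567  0.08 ] then turn 0.86 open 0.604 grip 30.0 q6 0.87
```

```bash
python3 -m inch '[[[0.0945,-0.841,0],0,1],[[0.0945,-0.841,0],0,1],[[0.0945,-0.841,0],0,1],[[0.0945,-0.841,0],0,1],[[0.0945,-0.841,0],0,1],[[0.0945,-0.841,0],0,1],[[0.0945,-0.841,0],0,1],[[0.0945,-0.841,0],0,1],[[0.0945,-0.841,0],0,1],[[0,0,0],0.86,1]]'; python3 -m inch '[[[0,0,0.4],0,1],[[0,0,0],0,1],[[0,0,0],0,1],[[0,0,0],0,1],[[0,0,0],0,1],[[0,0,0],0,1],[[0,0,0],0,1],[[0,0,0],0,1],[[0,0,0],0,1],[[0,0,0],0,1]]' ; python3 go.py 430.7 254 62.9 0.057
```

```text
t: 61.0
eef_pos: [428.9, 257.2, 130.9]
tcp_rot: [3.141, 0.002, 0.057]
ft_force: [-0.2, -0.0, -1.2]
opening: 0.609
grip_force: 30.0
t: 62.25
eef_pos: [429.9, 254.6, 108.5]
tcp_rot: [3.142, -0.0, 0.055]
ft_force: [0.2, 0.2, -0.7]
opening: 0.606
grip_force: 30.0
t 62.2 at [429.9 254.6 108.5] 0.055 shift units [0.013 0.011 0.761] then turn -0.02 open 0.606 grip 30.0 q6 1.92
```

```bash
python3 -m inch '[[[0.013,0.011,0.35],0,1],[[0,0,0.25],0,1],[[0,0,0.12],0,1],[[0,0,0.04],0,1],[[0,0,0],0,1],[[0,0,0],0,1],[[0,0,0],0,-1],[[0,0,0],0,-1],[[0,0,0],0,-1],[[0,0,0],0,-1]]' && python3 -m inch '[[[0,0,0],0,-1],[[0,0,-0.3],0,-1],[[0,0,-0.8],0,-1],[[0,0,-0.9],0,-1],[[-0.2,0.6,-0.6],0,-1],[[0,0.8,-0.3],0,-1],[[0,0.8,0],0,-1],[[0,0,0],0,-1],[[0,0,0],0,-1],[[0,0,0],0,-1]]';python3 chk.py box_red 430.8 254 .055 86; python3 - <<'E'
from h import *
p=eyes.read_camera('wrist');q=eyes.read_camera('top')
cv2.imwrite('pics/k2.png',np.vstack([p['pixels'][:250],cv2.resize(q['pixels'][100:262,120:400],(512,296),interpolation=cv2.INTER_CUBIC)])[:,:,::-1])
E
```

```text
t: 63.5
eef_pos: [430.7, 254.0, 62.9]
tcp_rot: [3.142, -0.0, 0.055]
ft_force: [-0.3, 0.4, -0.1]
opening: 0.965
grip_force: 0.0
t: 64.75
eef_pos: [425.9, 122.4, 236.8]
tcp_rot: [3.142, 0.0, 0.056]
ft_force: [0.1, -0.1, 0.0]
opening: 0.999
grip_force: 0.0
box_red none
```

View pics/k2.png

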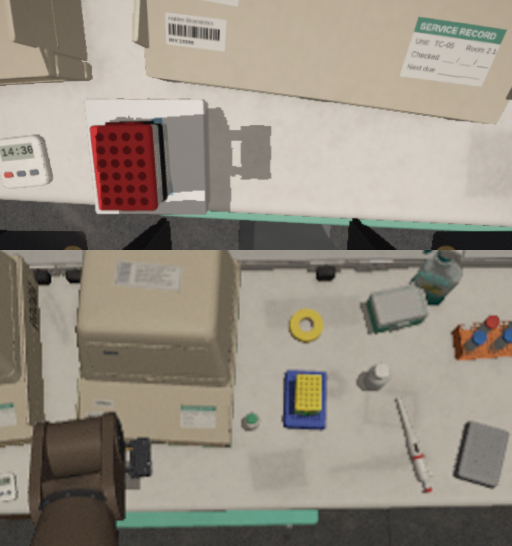

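The wrist view shows red stacked over black at (166, 126), seen obliquely. The top view shows yellow centred on the blue cooler at (394, 308), with the bottles and timer untouched. I'll check red by colour mask, since the network missed it.

```bash
python3 - <<'E'
from fit import *
p=eyes.read_camera('wrist'); h=cv2.cvtColor(p['pixels'],cv2.COLOR_RGB2HSV)
m=(((h[...,0]<8)|(h[...,0]>172))&(h[...,1]>140)&(h[...,2]>60)).astype(np.uint8); m[:100]=0; m[:,:80]=0; m[230:]=0; m[:,200:]=0
m=cv2.morphologyEx(m,cv2.MORPH_CLOSE,np.ones((5,5)))
r=cv2.minAreaRect(cv2.findNonZero(m)); c=r[0]; print(r, at(p,(c[1],c[0]),120))
print(at(p,(c[1],c[0]),112), 'expected px for (430.7,254,120):',proj(p,[[430.7,254,120]]))
E
```

```text
((123.49705505371094, 166.4617462158203), (89.35140991210938, 61.51058578491211), 85.60128784179688) [433.19832835 252.8529367  120.        ]
[431.65287963 256.03371465 112.        ] expected px for (430.7,254,120): [[122.4151682  168.97144122]]
```

Red's centre is within 3 mm of black's and parallel to it. Handing in.

```bash
python3 -c "
from cell import env
print(env.job_done())"
```

```text
the job is handed in; nothing more can be done
None
```

I handed the job in at about 65 s: yellow is on green on the blue cooler and red is on black on the freezer box, all measured within about 3 mm of centre, with the bottles and timer untouched; the hand-in call gave no verdict.

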